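# Lay the carton flat and tune the kitchen radio

### The arm

A 6-joint arm with a two-finger parallel gripper is mounted at the origin on the work surface. World frame = base frame: x ahead of the robot, y to its left, z up, the work surface at z = 0. Lengths are in mm, angles in rad, forces in N, time in s.
With the tool pointing down it reaches from about 350 to 775 mm from the base axis. Payload 7.3 kg.
Tool frame: the origin (TCP) lies midway between the tips of the shut fingers; the grasp point (between the pads) lies 19 mm behind it; z points along the fingers, y is the line along which they close (so a half turn about z gives the same grasp; the last joint's range is limited). The gripper opens to 92 mm and grips with 3 to 60 N. Pads are 19 mm wide; open, the fingers measure 130 mm over their backs; the gripper's body (75 mm by 190 mm) begins 47 mm behind the grasp point.
Start: joints at [-1.283, 0.342, 1.524, -0, 1.275, -0.146], TCP at [220.693, -476.382, 226.741] pointing down, gripper open.
Joint ranges: [-2.53, 2.53], [-0.77, 2.02], [0.04, 2.7], [-1, 4.14], [0.28, 2.66], [-3.11, 3.11]. Speed limits (rad/s): [2.57, 2.57, 3.14, 3.14, 3.14, 3.14].

### API

Orientations are given as [roll, pitch, yaw] about the fixed x, y, z axes, in that order (R = Rz(yaw) Ry(pitch) Rx(roll)).
In Python, from plant import bot gives the robot as it stands.
- The arm moves only by the tool jog_arm, never from a script. Its arguments are lists of equal length, an entry for each row: "dp": the shift along the tool's x, y, z in m, a list of three; "twist": the turn about the tool's z in degrees. A call has 1 to 10 rows; each row shifts and turns the commanded pose from where the row before left it, along the tool's axes as they then stand; what a row does not reach is not made up. A row lasts 1/8 s, in which the tool goes at most 62.5 mm and 10.7 degrees, less where a joint would pass 70% of its speed; a pose out of reach is approached as far as the arm can. A call is refused whole if a number of a shift passes 0.0625 or a number of a turn 10.7, either way. A call with a gripper value outside its range is refused whole. "jaw" is the finger opening in m, from 0 to 0.0918, set as the call begins (left out, the last holds). The fingers move at their own pace and stop on an object; the grip force is fixed at half the most. Time passes only in rows, so rows that do not move let the fingers close. It gives the time, the measured TCP pose, the force, the opening and the grip force at its end, in the units of the state.
- bot.get_obs(): the state, without advancing time (a new reading comes with each control period).
- bot.capture(name): name is "side" or "top"; returns the picture (480x640x3 uint8, blue, green, red); there is no depth.
- bot.camera_params(name): a dict with "fx", "fy", "cx", "cy" (pixels), "R" (3x3) and "t" (3): a world point X has camera coordinates R X + t. Camera axes: x right, y down, z forward; pixel columns grow to the right and rows downward; lengths in mm; the calibration is good to about 2 mm. A picture is of the moment at which its call begins. camera_params takes no time and is no camera call.
- bot.close_job(): hands the job in; it is judged then, once.
Trained networks look in the newest picture that a camera, given by its name, has taken for a name from the list of things; names that differ only in an ending like _2 or _b are one class to them, and where a whole thing is asked for, a point or a joint stands for the part that bears it (a point fixed in the world has none). Each returns a list of dicts, best first, with "confidence" (0 to 1); they miss things now and then, are a little off and sometimes report something else, mostly with a low value. They report only what shows in the picture. A call takes as long as a camera call.
- bot.find_in(camera, label): "bbox" ([centre column, centre row, width, height] in pixels, round what is visible of it).
- bot.masks_of(camera, label): "pixels" (480x640 bool, what is visible of it) and "bbox" ([centre column, centre row, width, height] in pixels, round what is visible of it).
The state is a dict: "time": time; "joint_positions": joint angles; "dq": joint speeds; "tau": joint torques, N m; "tool_pos": TCP position; "tcp_rot": TCP orientation; "contact_force": force on the tool from outside, world axes, zero at the start; "moment": the same for the moment, N m; "grip_width": finger opening in mm; "finger_force": force on a finger pad.
Only numpy, scipy, OpenCV 4.12 (cv2) and the standard library are available. Lean on these libraries where they do the work, as an engineer would, in place of code of your own. Each camera call takes 0.05 s, during which the arm holds its last target. There are 200 camera calls.

### The job

Get the kitchen radio playing properly: tip the cereal carton that stands in front of its speaker over, away from the radio, so that it lies flat on its broad face on the worktop, clear of the radio. Turn the large tuning dial on the radio's top until its pointer lines up with the raised station marker on the scale around it. Leave the volume knob, the antenna and the other things on the worktop as they are.

Things in the scene. Friction and masses are not known exactly. Their poses are not given: they have to be found in the camera images.
- radio: table radio with a wooden case, fixed: 170 mm deep (its x), 280 mm wide (its y), top panel 136 mm above the worktop. Origin: centre of its underside on the worktop. Its -x face is the front with the speaker grille; +x is the rear.
- dial (a joint): angle of the tuning dial (rad), growing clockwise as seen from above, 0 to 4.71 between two hard stops. At 0 the pointer looks 135 degrees anticlockwise from the radio's +x (rear); at 4.71, 135 degrees clockwise from it; so the 90 degrees facing the front of the radio cannot be passed. It stays where left (about 0.035 N m of friction). The marker always lies within this travel, so turn by way of the rear.
- dial_grip (a point): on the tuning dial's vertical axis, 28 mm above the radio's top panel: the height to grip. The dial is a plain round knurled knob 48 mm across, its top 35 mm above the panel, standing on a flat skirt 62 mm across whose top is 5 mm above the panel: keep the fingertips above the skirt. The knob may be gripped at any yaw.
- dial_pointer (a point): outer end of the pointer line on the dial's skirt, 31 mm from the dial's axis (a black line on top of the knob continues it)
- station_mark (a point): inner end of the raised ivory station marker (10 x 5 mm, 3 mm high) on the printed scale, 33 mm from the dial's axis; it does not move. The dial is set when the pointer's end is level with it, seen from the axis.
- volume_mark (a point): rim of the volume knob's top, 12 mm from its axis, 21 mm above the panel. The volume knob is a small copy of the dial (24 mm across) at the other end of the panel, 147 mm from the dial. Must not be turned.
- antenna_foot (a point): pivot of the radio's rod antenna at the rear corner nearest the dial, 8 mm above the top panel; 117 mm from the dial's axis seen from above. The rod is 7 mm thick and 200 mm long, and leans left or right, parallel to the radio's width, on a stiff joint.
- antenna_tip (a point): upper end of the antenna
- carton_center (a point): centre of the cereal carton: 56 mm thick (its x), 160 mm wide (its y), 265 mm tall (its z), about 0.4 kg, loose, standing upright with a broad face towards the radio's front; its own +x points towards the radio
- mill_center (a point): half-way up a turned wooden pepper mill (130 mm above the worktop), 58 mm across, 261 mm tall, loose
- mug_center (a point): centre of a white mug, 80 mm across plus a handle on its +y side, 92 mm tall, loose
- jar_center (a point): centre of a storage jar with a steel lid, 84 mm across, 150 mm tall, loose
- phone_center (a point): cordless phone standing in its charging cradle, 95 x 85 mm in plan and 180 mm tall with its handset; point 40 mm above the worktop at the cradle's centre, loose, beyond the place where the carton comes to lie

How it is judged:
By the outcome, as a careful person would: the job done as asked, in the order asked, and still so for the second after the job is handed in, with the robot touching nothing.
It also fails if it takes over 67 s, if anything falls off the work surface, if the arm or the gripper's body presses on something with over 40 N, if the wrist force passes 120 N, or if a joint passes its speed limit or range.

## Working session

There is one attempt and no reset: what is moved stays moved. The work goes in short steps, Python scripts to look and compute and a tool call to move; the robot and the scene stay as the last step left them, time stands still between calls to the robot, and variables do not carry over. Pictures are saved under pics/ and viewed, at most 10 in all, crops included, and the job is handed in when it is done.

Besides the shell and the picture viewer there is one more tool, called after ">>>" by a JSON object that holds its "name" and its "arguments". jog_arm: Moves the arm, as the interface text tells. Its arguments: {"type":"object","properties":{"dp":{"type":"array"},"twist":{"type":"array"},"jaw":{"type":"number"}},"required":["dp","twist"]}

```bash
mkdir -p pics; ls
python3 - <<'E'
from plant import bot
import cv2
for n in("side","top"):
    im=bot.capture(n); cv2.imwrite(f"pics/{n}0.png",im)
    p=bot.camera_params(n); print(n,{k:(v.tolist() if hasattr(v,'tolist') else v) for k,v in p.items()})
o=bot.get_obs(); print(o)
E
```

```text
pics
side {'fx': 567.699897652091, 'fy': 567.699897652091, 'cx': 309.33252288821745, 'cy': 243.13099802399867, 'R': [[-0.6685866533733115, -0.7435693319462466, -0.009825249110728131], [-0.36473428436153266, 0.339410744073452, -0.8670462782451616], [0.6480438169926136, -0.5761119642886424, -0.498130721659612]], 't': [429.7299864953614, 371.14341059861647, 1400.3380278042357]}
top {'fx': 607.3657007733999, 'fy': 607.3657007733999, 'cx': 318.0983231961464, 'cy': 247.03342475618405, 'R': [[-0.008560541537813332, -0.9996436649580795, -0.025283596218859745], [-0.9923647427690054, 0.011603906055903532, -0.12279074343472127], [0.12304037726529103, 0.024039394198372217, -0.9921104641565828]], 't': [78.13128442058729, 590.0995790089323, 1537.7868530338744]}
{'time': 0.1, 'joint_positions': array([-1.28300162e+00,  3.42672302e-01,  1.52490889e+00, -1.40245894e-07,
        1.27539789e+00, -1.46009485e-01]), 'dq': array([-0.00053944, -0.00099544, -0.00081348, -0.00106435, -0.00185238,
       -0.00038315]), 'tau': array([ 1.97742040e-03, -4.32001948e+01, -2.44694352e+01,  7.18823285e-02,
        5.26106742e-02, -2.09365214e-05]), 'tool_pos': array([ 220.58423797, -476.01791376,  226.10886185]), 'tcp_rot': array([-3.14022095e+00, -2.01580991e-04,  4.33804094e-01]), 'contact_force': array([ 0.68087275,  0.0718271 , -0.35373163]), 'moment': array([-0.02818166, -0.04895724, -0.02433957]), 'finger_force': 0.0, 'grip_width': 91.88098764911736}
```

View pics/top0.png

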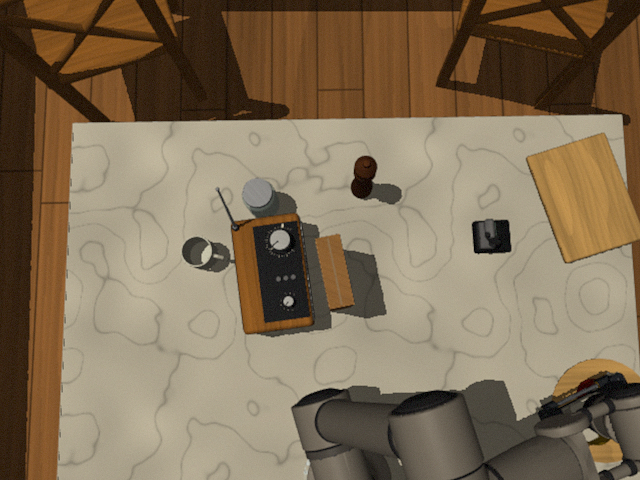

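View pics/side0.png

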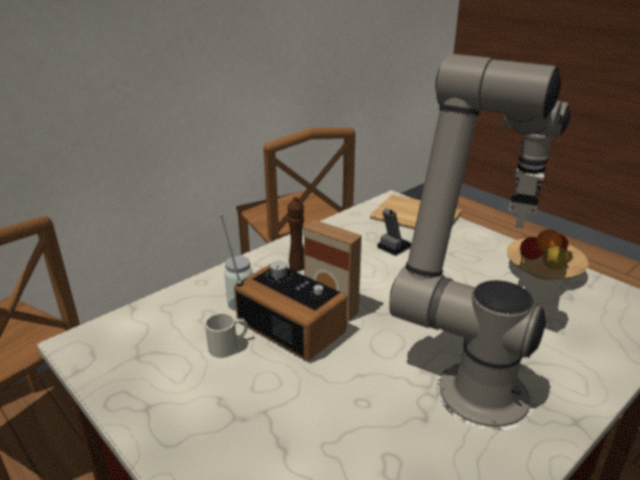

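The top view shows the carton top (318–354, 235–310), just −y of the radio. The dial is at about (280,240), volume at (289,301), mill top (366,163), phone (491,236), jar (259,193) and mug (203,252). Next I'll measure these.

```bash
cat > h.py <<'E'
import numpy as np, cv2
from plant import bot
def ray(cam,u,v):
    p=bot.camera_params(cam);R=np.array(p['R']);t=np.array(p['t'])
    d=R.T@np.array([(u-p['cx'])/p['fx'],(v-p['cy'])/p['fy'],1]);return -R.T@t,d
def back(cam,u,v,z):
    c,d=ray(cam,u,v);return c+d*(z-c[2])/d[2]
def proj(cam,X):
    p=bot.camera_params(cam);q=np.array(p['R'])@np.asarray(X,float)+np.array(p['t'])
    return np.array([p['fx']*q[0]/q[2]+p['cx'],p['fy']*q[1]/q[2]+p['cy']])
E
python3 - <<'E'
from h import *
np.set_printoptions(precision=1,suppress=True)
for n in ['radio','dial','dial_grip','dial_pointer','station_mark','volume_mark','antenna_foot','antenna_tip','carton_center','mill_center','mug_center','jar_center','phone_center']:
    r=bot.find_in('top',n); s=bot.find_in('side',n)
    f=lambda r:[(np.round(x['bbox'],1).tolist(),round(x['confidence'],2)) for x in r[:2]]
    print(n,f(r),'|',f(s))
m=bot.masks_of('top','radio')[0]['pixels'];m2=bot.masks_of('top','carton_center')[0]['pixels']
for q in(m,m2):
    c=cv2.findContours(q.astype('uint8'),0,2)[0];c=max(c,key=cv2.contourArea);print(cv2.approxPolyDP(c,3,True)[:,0].tolist())
im=cv2.imread('pics/top0.png')
a=cv2.resize(im[213:267,253:307],(540,540),interpolation=cv2.INTER_CUBIC);cv2.imwrite('pics/dial0.png',a)
cv2.imwrite('pics/rad0.png',cv2.resize(im[200:340,210:390],None,fx=4,fy=4,interpolation=cv2.INTER_CUBIC))
E
```

```text
radio [([266.1, 259.0, 101.5, 146.6], 0.78), ([491.1, 238.8, 35.6, 40.5], 0.56)] | [([287.4, 297.9, 122.1, 127.1], 0.7)]
dial [([364.2, 179.8, 26.0, 42.2], 0.16)] | [([278.2, 271.4, 17.3, 20.4], 0.72)]
dial_grip [([280.5, 242.3, 25.7, 22.3], 0.89)] | [([279.7, 273.8, 17.0, 14.2], 0.82)]
dial_pointer [([280.4, 239.4, 27.1, 26.9], 0.76)] | [([280.4, 270.7, 19.5, 18.4], 0.83)]
station_mark [] | []
volume_mark [([291.5, 304.0, 17.8, 9.6], 0.63)] | [([320.4, 289.9, 10.7, 5.6], 0.4)]
antenna_foot [] | [([228.8, 251.8, 19.0, 70.7], 0.74)]
antenna_tip [] | [([230.9, 249.9, 21.9, 71.5], 0.72)]
carton_center [([335.5, 273.6, 38.8, 83.5], 0.88)] | [([331.4, 268.6, 56.5, 106.3], 0.84)]
mill_center [([365.1, 177.4, 25.6, 39.8], 0.64)] | [([295.5, 235.3, 13.4, 76.3], 0.73)]
mug_center [([207.7, 253.7, 45.8, 35.3], 0.55), ([290.6, 305.1, 17.4, 11.9], 0.21)] | [([228.5, 336.7, 44.2, 44.4], 0.94)]
jar_center [([261.9, 199.4, 32.8, 39.8], 0.69)] | [([240.4, 283.8, 27.6, 59.5], 0.96)]
phone_center [([490.0, 237.0, 37.7, 38.3], 0.63)] | [([394.1, 231.8, 37.0, 44.4], 0.57)]
[[217, 188], [232, 221], [244, 332], [312, 325], [310, 282], [297, 215], [235, 222]]
[[338, 235], [316, 240], [332, 310], [354, 304]]
```

View pics/dial0.png

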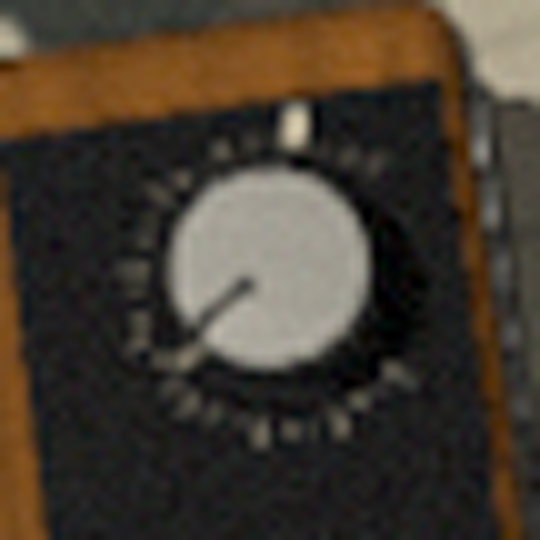

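View pics/rad0.png

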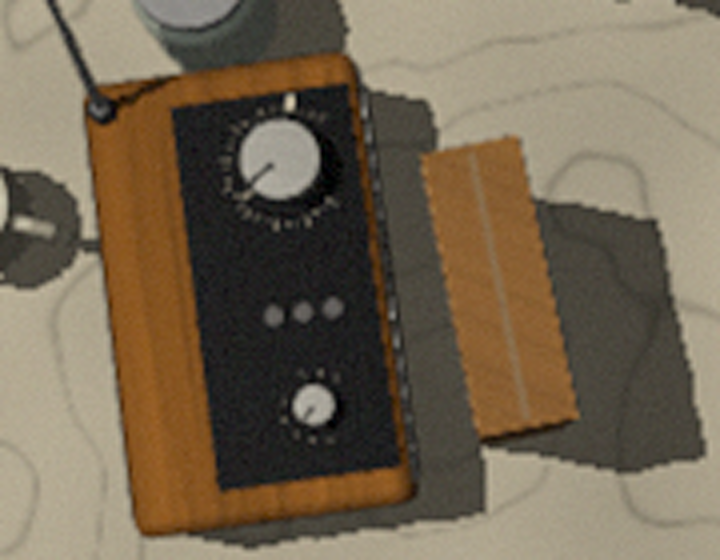

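The dial crop shows the knob top centre at about (280,240). The pointer aims lower-left and the marker sits at (282.3,225.5) straight "up", so the dial needs roughly a 130° clockwise turn by way of the rear. The radio crop shows the carton parallel to the front, about 15 mm or more away from it.

Run:
```python
from h import *
np.set_printoptions(precision=1,suppress=True)
o=np.array([253-.45,213-.45])
B=lambda u,v,z:back('top',u,v,z)
k=B(*(o+np.array([270,268])/10),171);print('dial axis',k, 'R',np.hypot(*k[:2]))
p=B(*(o+np.array([182,358])/10),141);mk=B(*(o+np.array([293,143])/10),139);l=B(*(o+np.array([195,347])/10),171); mo=B(*(o+np.array([294,105])/10),139)
for n,q in(('ptr141',p),('knobline',l),('markin',mk),('markout',mo)):
    d=q-k;print(n,q,np.hypot(*d[:2]),np.degrees(np.arctan2(d[1],d[0])))
print('carton top');C=np.array([B(210+u/4-.4,200+v/4-.4,265) for u,v in((422,155),(518,138),(578,420),(480,440))]);print(C,np.linalg.norm(np.diff(C[:,:2],axis=0),axis=1),C.mean(0))
print('radio top');C=np.array([B(210+u/4-.4,200+v/4-.4,136) for u,v in((85,92),(355,55),(415,495),(138,532))]);print(C,np.linalg.norm(np.diff(C[:,:2],axis=0),axis=1),C.mean(0))
print('vol',B(210+314/4,200+404/4,157),'ant foot',B(210+98/4,200+108/4,144),'jar lid',B(259,193,150),'mill top',B(366,163,255),'mill base',B(361,190,0),'phone',B(491,236,40),'mug top',B(203,252,92))
```

```text
dial axis [593.8 160.5 171. ] R 615.0874465806403
ptr141 [576.1 184.5 141. ] 29.830231948906484 126.26668887798216
knobline [575.  178.4 171. ] 25.88689521217105 136.34940757582456
markin [628.9 157.7 139. ] 35.21387094620221 -4.587014854642871
markout [638.3 157.4 139. ] 44.58726356037906 -3.9508245468665213
carton top
[[582.1  73.1 265. ]
 [591.   19.8 265. ]
 [434.9 -11.  265. ]
 [424.5  42.7 265. ]] [ 54.1 159.1  54.7] [508.1  31.1 265. ]
radio top
[[641.5 283.1 136. ]
 [662.3 117.4 136. ]
 [394.7  82.7 136. ]
 [374.2 248.8 136. ]] [167.  269.8 167.4] [518.2 183.  136. ]
vol [447.9 140.6 157. ] ant foot [629.2 272.8 144. ] jar lid [711.4 212.5 150. ] mill top [754.5 -43.4 255. ] mill base [748.3 -43.3   0. ] phone [ 614.  -373.7   40. ] mug top [574.9 360.2  92. ]
```

>>> {"name": "jog_arm", "arguments": {"dp": [[0,0,-0.058],[0,0,-0.058],[0,0,-0.058],[0,0,0],[0,0,0],[0,0,0],[0,0,0],[0,0,0]], "twist": [-9.45,-9.45,-9.45,-9.45,-9.45,-9.45,-9.45,-9.45], "jaw": 0}}

```text
time: 2.5
tool_pos: [220.7, -476.3, 400.7]
tcp_rot: [3.142, 0.0, 1.759]
contact_force: [0.2, 0.4, -0.3]
grip_width: 16.3
finger_force: 0.0
```

>>> {"name": "jog_arm", "arguments": {"dp": [[0.046,0.034,0],[0.046,0.034,0],[0.046,0.034,0],[0.046,0.034,0],[0.046,0.034,0],[0.046,0.034,0],[0.046,0.034,0],[0.046,0.034,0],[0.046,0.034,0],[0.046,0.034,0]], "twist": [0,0,0,0,0,0,0,0,0,0]}}

```text
time: 3.75
tool_pos: [472.1, 39.6, 400.9]
tcp_rot: [3.141, 0.0, 1.753]
contact_force: [1.0, -0.3, -0.1]
grip_width: 0.2
finger_force: 0.0
```

>>> {"name": "jog_arm", "arguments": {"dp": [[0.053,0.034,0],[0,0,0],[0,0,0.06],[0,0,0.06],[0,0,0.06],[0,0,0],[0,0,0]], "twist": [0,0,0,0,0,0,0]}}

```text
time: 4.62
tool_pos: [496.6, 95.1, 223.3]
tcp_rot: [3.138, 0.001, 1.753]
contact_force: [0.2, 0.1, 0.9]
grip_width: 0.3
finger_force: 0.0
```

>>> {"name": "jog_arm", "arguments": {"dp": [[-0.012,0,0],[-0.01,0,0],[-0.006,0,0],[-0.006,0,0],[-0.006,0,0],[-0.006,0,0],[-0.006,0,0],[-0.006,0,0],[-0.006,0,0],[-0.006,0,0]], "twist": [0,0,0,0,0,0,0,0,0,0]}}

```text
time: 5.88
tool_pos: [508.0, 26.3, 220.7]
tcp_rot: [-3.142, 0.0, 1.753]
contact_force: [0.3, 0.8, 0.4]
grip_width: 0.2
finger_force: 0.0
```

>>> {"name": "jog_arm", "arguments": {"dp": [[-0.006,0,0],[-0.006,0,0],[-0.006,0,0],[-0.006,0,0],[-0.006,0,0],[0,0,0],[0,0,0],[0,0,0],[0,0,0],[0,0,0]], "twist": [0,0,0,0,0,0,0,0,0,0]}}

```text
time: 7.12
tool_pos: [513.4, -2.7, 220.7]
tcp_rot: [3.142, 0.0, 1.753]
contact_force: [1.1, 0.1, 0.1]
grip_width: 0.6
finger_force: 0.0
```

Run:
```python
from h import *
a=bot.capture('top');b=bot.capture('side')
cv2.imwrite('pics/t1.png',np.hstack([a[130:350,190:540],b[150:370,170:520]]))
```

```text
(no output)
```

View pics/t1.png

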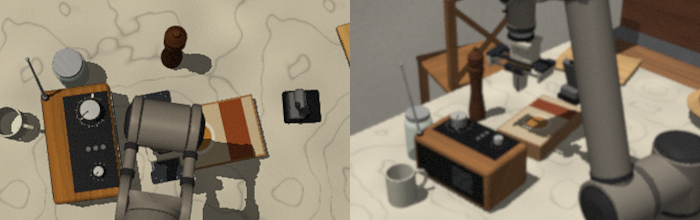

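The carton lies flat, well clear of both the radio and the phone. Next is the dial.

>>> {"name": "jog_arm", "arguments": {"dp": [[0,0,-0.04],[0,0,-0.04],[0,0,0],[0,0,0],[0.011,0.0445,0],[0.011,0.0445,0],[0.011,0.0445,0],[0.0105,0.0435,0],[0,0,0],[0,0,0]], "twist": [-9.9,-9.9,-9.9,-9.9,0,0,0,0,0,0], "jaw": 0.0918}}

```text
time: 8.48
tool_pos: [593.4, 160.4, 300.4]
tcp_rot: [-3.141, -0.0, 2.445]
contact_force: [-0.2, 0.0, -0.2]
grip_width: 91.1
finger_force: 0.0
```

Run:
```python
from h import *
np.set_printoptions(precision=1,suppress=True)
bot.capture('side')
r=bot.masks_of('side','dial_grip')
for n in r[:2]:
    m=n['pixels'];v,u=np.nonzero(m);print(n['confidence'],n['bbox'],u.mean(),v.mean())
for z in (141,156,171):print(z,proj('side',[593.8,160.5,z]))
print(bot.get_obs()['tool_pos'],bot.get_obs()['tcp_rot'])
```

```text
0.71 [278.5, 272.4, 19.0, 16.5] 278.3234421364985 271.11572700296733
141 [278.5 273.5]
156 [278.3 269.1]
171 [278.1 264.6]
[593.4 159.8 300.9] [-3.1  0.   2.4]
```

>>> {"name": "jog_arm", "arguments": {"dp": [[0,0,0.05],[0,0,0.05],[0,0,0.03],[0,0,0.012],[0,0,0.011],[0,0,0]], "twist": [0,0,0,0,0,0]}}

```text
time: 9.32
tool_pos: [593.8, 160.6, 148.0]
tcp_rot: [3.141, 0.0, 2.444]
contact_force: [-0.8, 0.1, 0.2]
grip_width: 92.0
finger_force: 0.0
```

>>> {"name": "jog_arm", "arguments": {"dp": [[0,0,0],[0,0,0],[0,0,0],[0,0,0],[0,0,0],[0,0,0]], "twist": [0,0,0,0,0,0], "jaw": 0}}

```text
time: 10.07
tool_pos: [593.9, 161.1, 147.8]
tcp_rot: [3.141, 0.0, 2.444]
contact_force: [1.2, 1.6, 0.4]
grip_width: 47.3
finger_force: 30.0
```

>>> {"name": "jog_arm", "arguments": {"dp": [[0,0,0],[0,0,0],[0,0,0],[0,0,0],[0,0,0],[0,0,0],[0,0,0],[0,0,0],[0,0,0]], "twist": [8,8,8,8,8,8,8,8,0]}}

```text
time: 11.2
tool_pos: [594.3, 161.3, 147.8]
tcp_rot: [3.14, -0.001, 1.329]
contact_force: [3.1, 2.7, -1.5]
grip_width: 47.1
finger_force: 30.0
```

>>> {"name": "jog_arm", "arguments": {"dp": [[0,0,0],[0,0,0],[0,0,0],[0,0,0],[0,0,0],[0,0,0],[0,0,0],[0,0,0],[0,0,0],[0,0,0]], "twist": [8,8,8,8,8,8,8,8,2,0]}}

```text
time: 12.45
tool_pos: [594.6, 161.0, 147.8]
tcp_rot: [-3.142, -0.002, 0.178]
contact_force: [4.7, 1.2, -1.1]
grip_width: 47.7
finger_force: 30.0
```

>>> {"name": "jog_arm", "arguments": {"dp": [[0,0,0],[0,0,0],[0,0,0],[0,0,0]], "twist": [0,0,0,0], "jaw": 0.0918}}

```text
time: 12.95
tool_pos: [593.5, 160.7, 147.7]
tcp_rot: [3.141, 0.0, 0.176]
contact_force: [-0.1, 0.3, -0.4]
grip_width: 83.0
finger_force: 0.0
```

>>> {"name": "jog_arm", "arguments": {"dp": [[0,0,-0.06],[0,0,-0.06],[0,-0.06,0],[0,-0.06,0],[0,-0.06,0],[0,0,0]], "twist": [0,0,0,0,0,0]}}

```text
time: 13.7
tool_pos: [560.4, 342.2, 267.1]
tcp_rot: [-3.141, 0.001, 0.182]
contact_force: [-0.1, -0.3, -0.4]
grip_width: 92.0
finger_force: 0.0
```

Run:
```python
from h import *
a=np.mean([bot.capture('top').astype(float) for _ in range(6)],0)
np.save('d1.npy',a)
c=a[213:267,253:307]
cv2.imwrite('pics/dial1.png',cv2.resize(np.clip(c*1.3,0,255).astype('uint8'),(540,540),interpolation=cv2.INTER_CUBIC))
```

```text
(no output)
```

View pics/dial1.png

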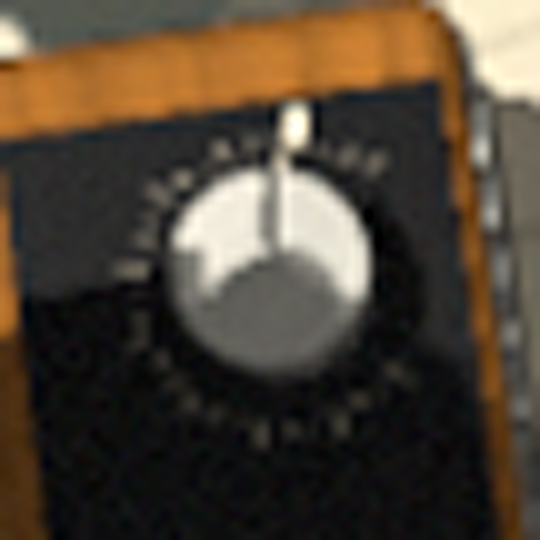

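```bash
cat > ang.py <<'E'
from h import *
def run(a):
    np.set_printoptions(precision=2,suppress=True)
    g=a.mean(2)
    # line on knob: per-row dark minimum (rows 230.5-237), marker: bright centroid
    P=[]
    for v in range(230,237):
        w=np.arange(275,286);r=g[v,w];b=np.percentile(r,70)
        d=np.clip(b-r,0,None);d[d<0.4*d.max()]=0;P.append(((w*d).sum()/d.sum(),v,d.max()))
    P=np.array(P);print(P.T)
    L=np.array([back('top',u,v,171) for u,v,_ in P]);k=np.polyfit(L[:,0],L[:,1],1)
    print('line dir deg',np.degrees(np.arctan(k[0])),'line at x=594: y',np.polyval(k,593.8))
    r=g[221:229,277:289];vv,uu=np.mgrid[221:229,277:289];b=a[221:229,277:289,0];w=np.clip(b-90,0,None)
    w=w*(w>0.3*w.max());M=back('top',(w*uu).sum()/w.sum(),(w*vv).sum()/w.sum(),139)
    print('mark centroid',M,'px',(w*uu).sum()/w.sum(),(w*vv).sum()/w.sum(),w.max())
    for c in((593.8,160.5),(594,161)):
        print('mark ang',np.degrees(np.arctan2(M[1]-c[1],M[0]-c[0])),'r',np.hypot(M[0]-c[0],M[1]-c[1]),'line end ang',np.degrees(np.arctan2(L[0:3,1]-c[1],L[0:3,0]-c[0])))
    print('axis px 171',proj('top',[593.8,160.5,171]),'141',proj('top',[593.8,160.5,141]))
    print(np.round(b).astype(int))
    # skirt pointer: bright/white between knob edge and marker
if __name__=='__main__':
    import sys;run(np.load(sys.argv[1]))
E
python3 ang.py d1.npy; python3 -c "
from h import *
a=np.load('d1.npy');print(a[224:242,274:290].mean(2).astype(int))
k=cv2.imread('pics/top0.png').astype(float)
g=np.clip(k.mean(2)[222:260,262:300],0,255);m=(g>130).astype('uint8');m[:8]=0
c=max(cv2.findContours(m,0,1)[0],key=cv2.contourArea);print(cv2.minEnclosingCircle(c),cv2.fitEllipse(c))"
```

```text
[[282.03 282.14 279.57 279.49 279.49 279.47 279.48]
 [230.   231.   232.   233.   234.   235.   236.  ]
 [ 94.56  67.17  68.06  69.22  70.11  73.33  71.78]]
line dir deg -24.945321656597272 line at x=594: y 165.92443953904984
mark centroid [632.81 156.98 139.  ] px 282.1343421865349 225.25602223594814 97.16666666666666
mark ang -5.155383791399338 r 39.163886968053646 line end ang [-14.85 -17.23  -0.23]
mark ang -5.913144534738978 r 39.013036431696555 line end ang [-16.17 -18.7   -1.88]
axis px 171 [279.55 239.34] 141 [280.64 241.01]
[[ 38  39  38  40  39  34  32  32  34  34  29  38]
 [ 34  35  33  37  34  30  28  27  34  27  30  31]
 [ 31  29  32  28  70 107  84  26  31  32  29  31]
 [ 33  32  30  25 109 170 136  26  30  35  32  33]
 [ 34  30  32  33 126 187 149  23  30  34  30  33]
 [ 43  46  41  56 131 182 134  26  29  30  33  30]
 [ 53  59  42  59 105 134  89  37  47  31  43  46]
 [ 39  40  23  73  95  47  38  39  50  43  65  60]]
[[ 36  32  26  30  28  27  21 123 192 153  25  29  33  32  32  33]
 [ 30  32  31  32  28  30  34 142 213 170  22  30  33  28  32  34]
 [ 30  30  30  45 
[... 490 characters left out ...]
70 172 176 166 118  36  20]
 [180 179 179 180 165 105 109 175 172 170 171 170 175 163 105   2]
 [180 179 180 180 163 104 111 177 174 172 171 169 171 175 145  38]
 [181 179 178 175 164 104 110 179 175 173 170 171 172 175 159  95]
 [183 178 176 178 173 132 105 155 153 161 171 173 173 175 173 132]
 [183 179 179 167 146 123  84  94 105 127 149 169 176 175 178 145]
 [182 170 150 124  72  66  67  75  89  97 112 144 168 173 178 148]
 [165 136  81  67  69  71  70  71  77  84  94 106 148 175 178 147]
 [125  84  67  69  69  72  71  72  72  78  84  90 128 167 174 133]]
((17.5, 17.25), 9.503389358520508) ((17.7698974609375, 17.01072120666504), (17.258712768554688, 18.239376068115234), 145.3631591796875)
```

>>> {"name": "jog_arm", "arguments": {"dp": [[0,0.06,0],[0,0.06,0],[0,0.06,0],[0,0,0],[0,0,0],[0,0,0]], "twist": [0,0,0,0,0,0]}}

```text
time: 14.75
tool_pos: [593.5, 161.7, 267.8]
tcp_rot: [-3.141, -0.0, 0.176]
contact_force: [0.5, -0.4, 0.1]
grip_width: 91.6
finger_force: 0.0
```

>>> {"name": "jog_arm", "arguments": {"dp": [[0,0,0.05],[0,0,0.04],[0,0,0.02],[0,0,0.01],[0,0,0]], "twist": [0,0,0,0,0]}}

```text
time: 15.38
tool_pos: [593.5, 161.6, 147.5]
tcp_rot: [3.142, 0.001, 0.177]
contact_force: [0.8, -0.5, 0.7]
grip_width: 92.1
finger_force: 0.0
```

>>> {"name": "jog_arm", "arguments": {"dp": [[0,0,0],[0,0,0],[0,0,0],[0,0,0],[0,0,0],[0,0,0]], "twist": [0,0,0,0,0,0], "jaw": 0}}

```text
time: 16.12
tool_pos: [593.7, 160.8, 147.8]
tcp_rot: [3.142, -0.0, 0.175]
contact_force: [0.2, -0.6, 1.4]
grip_width: 47.4
finger_force: 30.0
```

>>> {"name": "jog_arm", "arguments": {"dp": [[0,0,0],[0,0,0],[0,0,0],[0,0,0]], "twist": [2.7,2.7,0,0]}}

```text
time: 16.62
tool_pos: [593.7, 160.8, 147.8]
tcp_rot: [3.142, -0.0, 0.082]
contact_force: [-0.6, -0.2, 0.0]
grip_width: 47.5
finger_force: 30.0
```

>>> {"name": "jog_arm", "arguments": {"dp": [[0,0,0],[0,0,0],[0,0,0],[0,0,0]], "twist": [0,0,0,0], "jaw": 0.0918}}

```text
time: 17.12
tool_pos: [593.7, 160.8, 147.7]
tcp_rot: [3.142, 0.0, 0.081]
contact_force: [-0.2, 0.1, -0.7]
grip_width: 82.7
finger_force: 0.0
```

>>> {"name": "jog_arm", "arguments": {"dp": [[0,0,-0.05],[0,0,-0.06],[0,0,-0.06],[0,0.06,0],[0,0.06,0],[0,0.06,0],[0,0.06,0],[0,0.06,0],[0,0,0]], "twist": [0,0,0,0,0,0,0,0,0]}}

```text
time: 18.25
tool_pos: [617.6, -142.7, 316.7]
tcp_rot: [3.141, 0.001, 0.075]
contact_force: [0.2, 0.9, 0.1]
grip_width: 92.2
finger_force: 0.0
```

Run:
```python
from h import *
F=[bot.capture('top') for _ in range(8)]
a=np.mean([f.astype(float) for f in F],0)
np.save('d2.npy',a)
print(a[222:242,274:290].mean(2).astype(int))
b=bot.capture('side')
d=cv2.resize(np.clip(a[213:267,253:307]*1.3,0,255).astype('uint8'),(300,300),interpolation=cv2.INTER_CUBIC)
c=F[0][130:350,180:530];x=np.zeros((520,750,3),'uint8');x[:300,:300]=d;x[300:,:350]=c;x[:300,300:750]=b[130:430,150:600];cv2.imwrite('pics/f.png',x)
```

```text
[[ 91  95  93  82  81  84  83  77  71  58  54  55  40  32  29  34]
 [ 74  75  68  52  46  49  42  77 121  94  25  29  31  31  31  32]
 [ 38  32  30  29  30  30  24 127 197 157  23  30  32  34  33  32]
 [ 31  30  31  34  31  29  35 147 219 175  20  31  33  33  33  32]
 [ 32  31  30  46  51  44  63 153 212 155  21  30  31  33  32  32]
 [ 65  76  30  57  67  43  64 123 155 101  41  50  32  44  48  30]
 [ 68  86  48  42  45  23  36  72  81  50  42  51  44  69  66  43]
 [ 47  39  47  45  82  88  41  99 134  63  26  26  40  61  51  56]
 [ 62  86 121 142 156 151  93 125 176 130  76  31  23  28  26  43]
 [110 160 179 188 187 173 118 127 185 174 148 111  47  24  29  31]
 [168 187 183 183 184 167 100 123 181 177 179 169 116  42  26  31]
 [188 184 184 183 185 155  78 128 178 174 175 178 168 114  44  17]
 [185 182 183 184 184 148  86 148 180 176 175 176 177 167 111   8]
 [184 184 184 182 182 146  97 158 177 175 174 175 174 179 149  38]
 [184 183 182 179 180 141  91 157 178 175 174 174 175 178 160  95]
 [184 181 178 178 178 160 138 168 177 177 176 175 175 177 177 138]
 [181 179 178 179 180 181 180 178 178 175 175 177 176 179 184 151]
 [179 179 180 180 180 179 178 177 177 177 178 178 178 179 181 150]
 [181 181 182 180 178 178 177 177 177 179 179 180 178 178 182 150]
 [182 182 180 180 179 178 178 179 179 180 181 178 177 177 176 136]]
```

View pics/f.png

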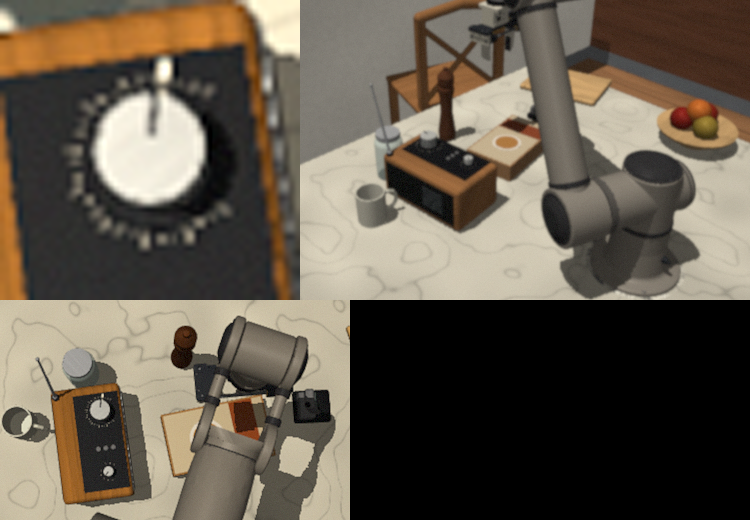

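In the final picture the dial pointer lines up with the marker to within about 1°. The carton lies flat and clear of the radio, and everything else is in place. Handing in now.

```bash
python3 -c "
from plant import bot
print(bot.close_job())"
```

```text
the job is handed in; nothing more can be done
None
```

The job is handed in: the carton lies flat on its broad face, clear of the radio, and the dial pointer lines up with the station marker to within about 1° by the last picture; nothing else was seen to move, and the arm was done in about 19 s of the 67 s.

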